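Show which stone goes in which ring

ROBOT

A 6-joint arm with a two-finger parallel gripper is mounted at the origin on the work surface. World frame = base frame: x ahead of the robot, y to its left, z up, the work surface at z = 0. Lengths are in m, angles in degrees, forces in N, time in s.
With the tool pointing down it reaches from about 0.4 to 0.825 m from the base axis. Payload 7 kg.
Tool frame: the origin (TCP) lies at the very end of the fingers, on their centre line; the grasp point (between the pads) lies 19 mm behind it; z points along the fingers, y is the line along which they close (so a half turn about z gives the same grasp; the last joint's range is limited). The gripper opens to 88 mm and grips with 3 to 60 N. Pads are 19 mm wide; open, the fingers measure 130 mm over their backs; the gripper's body (78 mm by 193 mm) begins 47 mm behind the grasp point.
Start: joints at [88.184, 20.546, 0.682, 0, -70.136, -16.507], TCP at [0.212, 0.641, 0.227] pointing down, gripper open.
Joint ranges: [-176.03, 176.03], [-82.01, 121.73], [-58.28, 71.71], [-173.87, 95.51], [-174.79, -0.11], [-173.66, 173.66]. Speed limits (degrees/s): [136.94, 136.94, 172.46, 180, 180, 180].

INTERFACE

Orientations are given as [roll, pitch, yaw] about the fixed x, y, z axes, in that order (R = Rz(yaw) Ry(pitch) Rx(roll)).
In Python, from plant import get_state, imaging, r, finder gives the robot as it stands.
- The arm moves only by the shell command python3 -m handwheel 'ROWS' [FORCE]. ROWS is JSON, a list of rows, each a list of 5 numbers: the closure, from 0 (fully open) to 1 (shut), then the shift along the world's x, y, z in cm, then the turn about the world's z in degrees. A call has 1 to 8 rows; each row is the pose to reach, as a shift and turn from the pose commanded when the call began; what a row does not reach only later rows make up. A row lasts 1/8 s, in which the tool goes at most 62.5 mm and 10.7 degrees, less where a joint would pass 70% of its speed; a pose out of reach is approached as far as the arm can. A call with a gripper value outside its range is refused whole. The fingers move at their own pace and stop on an object; FORCE is the grip in N (left out, the last holds). Time passes only in rows, so rows that repeat a pose let the fingers close. It gives the time, the measured TCP pose, the force, the opening and the grip force at its end, in the units of the state.
- get_state(): the state, without advancing time (a new reading comes with each control period).
- imaging.capture(name): name is "side" or "top"; returns (picture, depth): 480x640x3 uint8, red, green, blue; 480x640 float32, m along the optical axis (not along the pixel's ray), 0 where there is no reading.
- imaging.get_calibration(name): a dict with "fx", "fy", "cx", "cy" (pixels), "rvec" (rotation vector, rad) and "tvec" (3), from world to camera coordinates, as OpenCV has them. Camera axes: x right, y down, z forward; pixel columns grow to the right and rows downward; lengths in m; the calibration is good to about 2 mm. A picture is of the moment at which its call begins. get_calibration takes no time and is no camera call.
- r.close_job(): hands the job in; it is judged then, once.
Trained networks look in the newest picture that a camera, given by its name, has taken for a name from the list of things; names that differ only in an ending like _2 or _b are one class to them, and where a whole thing is asked for, a point or a joint stands for the part that bears it (a point fixed in the world has none). Each returns a list of dicts, best first, with "p" (0 to 1); they miss things now and then, are a little off and sometimes report something else, mostly with a low value. They report only what shows in the picture. A call takes as long as a camera call. They do not tell look-alikes from the thing itself.
- finder.cut_out(camera, query): "region" (480x640 bool, what is visible of it) and "pixel" ([column, row] in pixels, amid what is visible of it).
The state is a dict: "time_s": time; "joints": joint angles; "qd": joint speeds; "joint_torque": joint torques, N m; "tcp_pos": TCP position; "eef_rot": TCP orientation; "contact_force": force on the tool from outside, world axes, zero at the start; "moment": the same for the moment, N m; "gripper_width": finger opening in m; "gripper_force": force on a finger pad.
Only numpy, scipy, OpenCV 4.12 (cv2) and the standard library are available. Lean on these libraries where they do the work, as an engineer would, in place of code of your own. Each camera call takes 0.05 s, during which the arm holds its last target. There are 200 camera calls.

TASK

Show the stone setter which stone goes in which ring: with the gripper pointing down, bring the fingertips to about 2 cm directly above the centre of the turquoise (sky-blue) stone and hold still there for two seconds, then point in the same way at the centre of the empty gold ring's setting for two seconds, and finish while still pointing there. Touch nothing, move nothing and pick nothing up, and do not dip down over the other stones, the finished ring or the vase on the way: travel well above them.

Things in the scene. Friction and masses are not known exactly. Their poses are not given: they have to be found in the camera images.
- tray: fixed dark wooden stone tray, 90 x 240 mm and 14 mm high, 5 mm walls and floor, cream lining; two walls across its long side (its y axis) make three compartments, one stone in each. Origin: centre of its underside, on the bench
- turquoise: loose domed round stone (cabochon), sky-blue turquoise, 26 mm across, 10 mm high, 12 g, dome up in one compartment of the tray (which one varies). Origin: centre of its flat underside; z up
- turquoise_top (a point): top of the turquoise's dome, 10 mm above its underside; z up
- lapis: loose stone of the same shape and size, dark blue; leave alone. Origin: centre of its underside
- lapis_top (a point): top of the dark blue stone's dome
- carnelian: loose stone of the same shape and size, red; leave alone. Origin: centre of its underside
- carnelian_top (a point): top of the red stone's dome
- empty_ring: black display block 50 x 50 x 30 mm, loose on the bench, 220 g, with a gold ring standing in it whose round cup-like setting, 29 mm across, is open and empty. Setting rim 58 mm above the bench, on the block's axis. Origin: centre of the block's underside; z up
- empty_ring_top (a point): centre of the empty setting's rim, 58 mm above the bench; z up
- set_ring: an equal block and ring, finished: a red domed stone sits in its setting, top 62 mm above the bench; leave alone. Its place and the empty ring's are swapped at random. Origin: centre of the block's underside
- set_ring_top (a point): top of the red stone in the finished ring, 62 mm above the bench
- vase: loose brass vase, 125 mm high, 66 mm across at its widest, standing beyond the tray; leave alone. Origin: centre of its underside
Things that resemble listed ones, but are neither listed nor needed, are in the scene too. Leave any green or pink look-alike of the turquoise alone.

How it is judged (in metres and radians):
On the way, in this order (a step that is already met when the one before it is completed fails the run):
1. point at the turquoise stone: fingertips just above it, for 1.5 s on end (horizontal distance between the grasp point and turquoise_top below 0.02 m and z of the grasp point in the frame of turquoise_top between 0.015 and 0.062 m and (angle between the grasp point's own z axis and vertical below 0.4 rad or angle between the grasp point's own z axis and vertical above 2.74 rad)), for 1.5 s.
2. then point at the empty ring's setting: fingertips just above it, for 1.5 s on end (horizontal distance between the grasp point and empty_ring_top below 0.02 m and z of the grasp point in the frame of empty_ring_top between 0.015 and 0.062 m and (angle between the grasp point's own z axis and vertical below 0.4 rad or angle between the grasp point's own z axis and vertical above 2.74 rad)), for 1.5 s.
At the end, for the whole second after the job is handed in: The gripper still points at the empty ring's setting, within 20 mm sideways of its centre and 0.4 rad of straight down, fingertips at most about 4 cm above it (grasp point 15 to 62 mm above its top); stones, rings and vase rest within 4 mm of where they began (all of step 2 and distance of each of turquoise, lapis, carnelian, empty_ring, set_ring, vase from where it was at the start of the episode below 0.004 m and linear speed of each of turquoise, lapis, carnelian, empty_ring, set_ring, vase below 0.02 m/s); the robot touches nothing.
It fails at once if the robot touches a stone, a ring or its stand, the tray or the vase (contact force between any of the fingers, the arm and turquoise above 0.3 N or contact force between any of the fingers, the arm and lapis above 0.3 N or contact force between any of the fingers, the arm and carnelian above 0.3 N or contact force between any of the fingers, the arm and empty_ring above 0.3 N or contact force between any of the fingers, the arm and set_ring above 0.3 N or contact force between any of the fingers, the arm and vase above 0.3 N or contact force between any of the fingers, the arm and tray above 0.3 N).
It fails at once if a stone, a ring stand or the vase is lifted or moved by 8 mm or more (distance of any of turquoise, lapis, carnelian, empty_ring, set_ring, vase from where it was at the start of the episode above 0.008 m).
It fails at once if the fingers touch the bench or anything else (contact force between the fingers and anything else above 0.5 N).
It fails at once if the gripper dips down over another stone, the finished ring or the vase (grasp point within 20 mm sideways of its centre and less than 50 mm above its top) ((horizontal distance between the grasp point and lapis_top below 0.02 m and z of the grasp point in the frame of lapis_top below 0.05 m) or (horizontal distance between the grasp point and carnelian_top below 0.02 m and z of the grasp point in the frame of carnelian_top below 0.05 m) or (horizontal distance between the grasp point and set_ring_top below 0.02 m and z of the grasp point in the frame of set_ring_top below 0.05 m) or (horizontal distance between the grasp point and vase below 0.02 m and z of the grasp point in the frame of vase below 0.175 m)).
It also fails if it takes over 42 s, if anything falls off the work surface, if the arm or the gripper's body presses on something with over 40 N, if the wrist force passes 120 N, or if a joint passes its speed limit or range.

## Working session

There is one attempt and no reset: what is moved stays moved. The work goes in short steps, Python scripts to look and compute and a shell command to move; the robot and the scene stay as the last step left them, time stands still between calls to the robot, and variables do not carry over. Pictures are saved under pics/ and viewed, at most 10 in all, crops included, and the job is handed in when it is done.

```bash
mkdir -p pics; cat > h.py <<'E'
import numpy as np, cv2
from plant import get_state, imaging, r, finder
def world(cam, d, m):
    c=imaging.get_calibration(cam); v,u=np.nonzero(m&(d>0)); z=d[v,u]
    P=np.c_[(u-c['cx'])/c['fx']*z,(v-c['cy'])/c['fy']*z,z]
    R=cv2.Rodrigues(np.array(c['rvec'],float))[0]
    return (P-np.array(c['tvec']).ravel())@R
E
python3 - <<'E'
from h import *
for cam in ("top","side"):
    p,d=imaging.capture(cam); cv2.imwrite(f'pics/{cam}0.png',p[...,::-1]); np.savez(f'{cam}0.npz',p=p,d=d)
    for q in ("turquoise","lapis","carnelian","empty_ring","set_ring","vase","tray"):
        for o in finder.cut_out(cam,q):
            m=o['region']; W=world(cam,d,m)
            if len(W): print(cam,q,round(o['p'],2),np.round(o['pixel']),m.sum(),p[m].mean(0).round(),np.median(W,0).round(3),np.percentile(W[:,2],98).round(3))
print(get_state()['time_s'])
E
```

```text
top turquoise 0.71 [398. 231.] 178 [41. 84. 43.] [ 0.606 -0.141  0.007] 0.011
top turquoise 0.58 [423. 288.] 146 [21. 24. 71.] [ 0.509 -0.18   0.012] 0.016
top turquoise 0.53 [388. 293.] 175 [ 36. 115. 104.] [ 0.505 -0.119  0.012] 0.015
top turquoise 0.49 [417. 348.] 166 [138.  77.  88.] [ 0.408 -0.164  0.007] 0.01
top turquoise 0.44 [375. 349.] 179 [138.  78.  88.] [ 0.408 -0.099  0.007] 0.011
top lapis 0.76 [425. 288.] 190 [29. 32. 72.] [ 0.509 -0.18   0.011] 0.016
top carnelian 0.74 [332. 295.] 169 [112.  27.  26.] [ 0.496 -0.028  0.012] 0.016
top carnelian 0.38 [331. 158.] 1569 [125.  95.  36.] [ 0.709 -0.027  0.094] 0.127
top empty_ring 0.61 [203. 213.] 963 [35. 30. 23.] [0.639 0.191 0.03 ] 0.059
top set_ring 0.66 [207. 320.] 953 [50. 30. 24.] [0.463 0.176 0.03 ] 0.062
top set_ring 0.54 [334. 158.] 1588 [125.  95.  36.] [ 0.709 -0.027  0.094] 0.127
top vase 0.69 [333. 159.] 1495 [126.  96.  36.] [ 0.709 -0.027  0.095] 0.127
top tray 0.88 [380. 294.] 7271 [129. 117.  94.] [ 0.502 -0.107  0.005] 0.015
side turquoise 0.58 [214. 331.] 219 [117.  63.  75.] [ 0.405 -0.108  0.008] 0.011
side turquoise 0.56 [362. 320.] 153 [21. 71. 31.] [ 0.602 -0.15   0.008] 0.011
side turquoise 0.49 [224. 363.] 280 [116.  63.  74.] [ 0.404 -0.173  0.008] 0.012
side lapis 0.83 [300. 350.] 258 [17. 19. 58.] [ 0.504 -0.189  0.013] 0.016
side carnelian 0.58 [262. 282.] 164 [90. 14. 14.] [ 0.492 -0.038  0.013] 0.016
side empty_ring 0.7 [307. 187.] 861 [20. 16.  9.] [0.637 0.182 0.03 ] 0.058
side set_ring 0.58 [210. 210.] 1038 [24. 14.  9.] [0.457 0.166 0.03 ] 0.062
side vase 0.95 [401. 222.] 2602 [86. 63. 21.] [ 0.708 -0.045  0.08 ] 0.127
side tray 0.55 [288. 333.] 8039 [91. 78. 62.] [ 0.499 -0.134  0.007] 0.016
0.8
```

```bash
python3 - <<'E'
from h import *
f=np.load('top0.npz'); p,d=f['p'],f['d']
cv2.imwrite('pics/crop1.png',cv2.resize(p[135:375,180:450,::-1],None,fx=2.4,fy=2.4,interpolation=cv2.INTER_CUBIC))
f2=np.load('side0.npz')
for cam,f in (('top',f),('side',np.load('side0.npz'))):
    p,d=f['p'],f['d']; W=world(cam,d,np.ones(d.shape,bool)); c=p[d>0].astype(int)
    for n,x,y in (('E',.638,.188),('S',.462,.173)):
        k=(abs(W[:,0]-x)<.03)&(abs(W[:,1]-y)<.03)&(W[:,2]>.05); print(cam,n,k.sum(),W[k].min(0).round(3),W[k].max(0).round(3))
    k=(abs(W[:,0]-.505)<.03)&(abs(W[:,1]+.12)<.035)&(c[:,1]>c[:,0]+30)&(c[:,2]>c[:,0]+30); print(cam,'T',k.sum(),W[k].min(0).round(3),W[k].max(0).round(3))
E
```

```text
top E 257 [0.629 0.183 0.051] [0.657 0.211 0.061]
top S 274 [0.448 0.168 0.05 ] [0.475 0.197 0.063]
top T 163 [ 0.493 -0.131  0.007] [ 0.516 -0.107  0.017]
side E 156 [0.625 0.179 0.05 ] [0.654 0.21  0.061]
side S 183 [0.445 0.163 0.05 ] [0.473 0.194 0.063]
side T 182 [ 0.489 -0.137  0.008] [ 0.513 -0.114  0.018]
```

View pics/crop1.png

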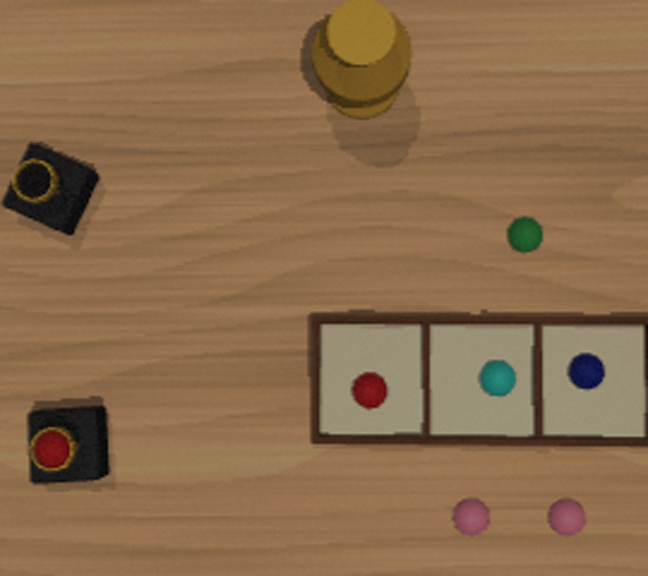

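View pics/side0.png

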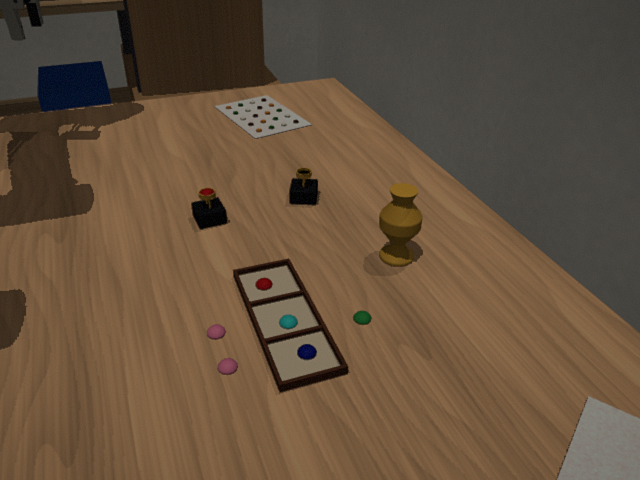

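The stone meant is at top (388,293): the only sky-blue one, and it lies in the middle compartment. The others are green (398,231), pink (417,348) and (375,349), and dark blue (424,288). The empty ring is the dark open setting at top (195,210). The finished ring, with the red stone, is at (202,322). Next I check what else lies along the route.

```bash
python3 - <<'E'
from h import *
d=np.load('side0.npz')['d']; m=np.zeros(d.shape,bool); m[68:104,42:106]=1
W=world('side',d,m); print(W.min(0),W.max(0))
for cam in('top','side'):
    W=world(cam,np.load(cam+'0.npz')['d'],np.ones((480,640),bool)); k=(W[:,2]>.13)&(W[:,0]>.25)&(W[:,1]<.5)&(W[:,2]<1)&(W[:,1]>-.3)&(W[:,0]<.9);print(cam,k.sum())
s=get_state(); print(s['tcp_pos'],s['eef_rot'],s['time_s'])
E
python3 -m handwheel '[[0.5,2,-3,1,0],[1,4,-6,3,0],[1,7,-10,5,0],[1,10,-14,5,0],[1,13,-18,5,0],[1,16,-22,5,0],[1,19,-25,5,0],[1,20,-26,5,0]]'
```

```text
[ 0.15819976  1.14579591 -0.4148522 ] [ 0.37950122  2.29604967 -0.07821688]
top 0
side 0
[0.21218761 0.6407516  0.22656518] [ 1.79999714e+02  6.86210100e-05 -1.83204302e+01] 0.8
time_s: 1.8
tcp_pos: [0.4134, 0.3791, 0.2769]
eef_rot: [-180.0, -0.0, -18.4]
contact_force: [-0.5, 0.8, -0.7]
gripper_width: 0.0135
gripper_force: 0.0
```

```bash
python3 -m handwheel '[[1,1,-5,0,0],[1,2,-10,0,0],[1,3,-15,0,0],[1,4,-20,0,0],[1,5,-25,0,0],[1,6,-30,0,0],[1,7,-34,0,0],[1,7.5,-36,0,0]]' && python3 -m handwheel '[[1,0.4,-4,0,0],[1,0.8,-8,0,0],[1,1.2,-11,0,0],[1,1.5,-13,0,0],[1,1.6,-14.3,0,0],[1,1.6,-14.3,0,0],[1,1.6,-14.3,-3,0],[1,1.6,-14.3,-5,0]]'
```

```text
time_s: 2.8
tcp_pos: [0.4874, 0.0194, 0.2767]
eef_rot: [-180.0, -0.0, -18.4]
contact_force: [0.4, 1.0, -0.2]
gripper_width: 0.0001
gripper_force: 0.0
time_s: 3.8
tcp_pos: [0.5029, -0.1213, 0.2256]
eef_rot: [-180.0, 0.0, -18.3]
contact_force: [0.7, 0.1, 0.7]
gripper_width: 0.0005
gripper_force: 0.0
```

```bash
python3 -m handwheel '[[1,0,0,-3,0],[1,0,0,-6,0],[1,0,0,-9,0],[1,0,0,-12,0],[1,0,0,-13.5,0],[1,0,0,-14.5,0],[1,0,0,-15,0],[1,0,0,-15,0]]'
python3 - <<'E'
from h import *
p,_=imaging.capture('side'); q,_=imaging.capture('top')
a=cv2.resize(p[220:400,190:390,::-1],(400,360)); b=cv2.resize(q[200:380,290:490,::-1],(400,360))
cv2.imwrite('pics/near1.png',np.hstack([a,b]))
E
```

```text
time_s: 4.8
tcp_pos: [0.5035, -0.1222, 0.0769]
eef_rot: [-180.0, -0.0, -18.3]
contact_force: [-0.1, -0.5, -0.2]
gripper_width: 0.0005
gripper_force: 0.0
```

View pics/near1.png

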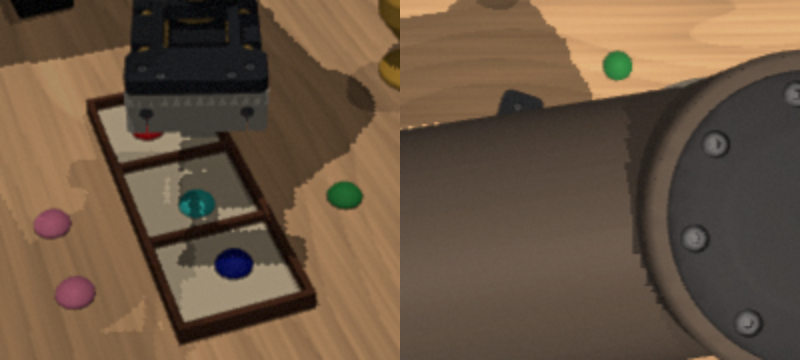

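The side view shows the turquoise at crop (197,204), and the gripper hangs above it. I can't tell where the fingertips are, so I'll project the TCP into the picture.

```bash
python3 - <<'E'
from h import *
s=get_state(); t=np.array(s['tcp_pos']); c=imaging.get_calibration('side')
K=np.array([[c['fx'],0,c['cx']],[0,c['fy'],c['cy']],[0,0,1]])
X=np.array([t,t+[0,0,.019],t+[0,0,.066],[.503,-.122,.015]])
uv=cv2.projectPoints(X,np.array(c['rvec'],float),np.array(c['tvec'],float),K,None)[0].reshape(-1,2); print(uv.round(), s['gripper_width'])
p,d=imaging.capture('side'); im=p[...,::-1].copy()
for u,v in uv: cv2.circle(im,(int(u),int(v)),1,(0,255,255),-1)
cv2.imwrite('pics/near2.png',cv2.resize(im[200:370,190:390],(800,600)[:2] and (700,595)))
W=world('side',d,np.ones(d.shape,bool)); k=(np.hypot(W[:,0]-t[0],W[:,1]-t[1])<.1)&(W[:,2]>.03)&(W[:,2]<.3); 
print(np.histogram(W[k][:,2],12)); L=W[k]; L=L[L[:,2]<L[:,2].min()+.02]; print(L.min(0),L.max(0))
E
```

```text
[[288. 282.]
 [288. 271.]
 [288. 241.]
 [289. 317.]] 0.00020393812694516342
(array([  45,    0,    0,  440, 1941, 2489,  588,  588,  433, 1064,  727,
       1325]), array([0.07867532, 0.09711609, 0.11555685, 0.13399762, 0.15243838,
       0.17087915, 0.18931991, 0.20776068, 0.22620145, 0.24464221,
       0.26308298, 0.28152374, 0.29996451]))
[ 0.48782356 -0.14302763  0.07867532] [ 0.50865644 -0.13350027  0.08627803]
```

View pics/near2.png

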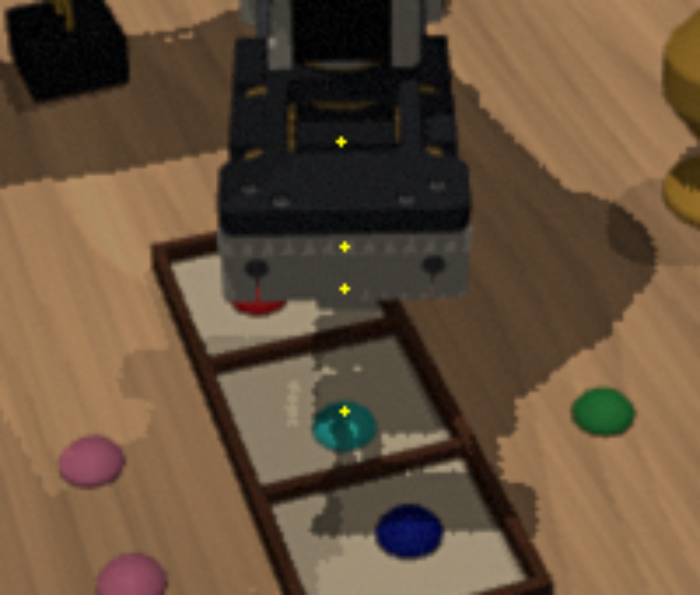

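The body hides the fingertips, except for a small patch of depth at z≈0.079. Its offset suggests that the side camera reads about 5–6 mm low in x and y and that the top view is right, so I shift +0.2, +0.3 cm. Then I go down and hold.

```bash
python3 -m handwheel '[[1,0.2,0.3,-1,0],[1,0.2,0.3,-2,0],[1,0.2,0.3,-3,0],[1,0.2,0.3,-3.6,0],[1,0.2,0.3,-4,0],[1,0.2,0.3,-4,0],[1,0.2,0.3,-4,0],[1,0.2,0.3,-4,0]]'
for i in 1; do python3 -m handwheel '[[1,0,0,0,0],[1,0,0,0,0],[1,0,0,0,0],[1,0,0,0,0],[1,0,0,0,0],[1,0,0,0,0],[1,0,0,0,0],[1,0,0,0,0]]'; done
python3 -m handwheel '[[1,0,0,0,0],[1,0,0,0,0],[1,0,0,0,0],[1,0,0,0,0],[1,0,0,0,0],[1,0,0,0,0],[1,0,0,0,0],[1,0,0,0,0]]'
python3 - <<'E'
from h import *
p,_=imaging.capture('side'); cv2.imwrite('pics/near3.png',cv2.resize(p[200:370,190:390,::-1],(700,595)))
E
```

```text
time_s: 5.95
tcp_pos: [0.5054, -0.1192, 0.0369]
eef_rot: [-180.0, -0.0, -18.3]
contact_force: [0.5, -0.4, 0.7]
gripper_width: 0.0004
gripper_force: 0.0
time_s: 6.95
tcp_pos: [0.5052, -0.1192, 0.0366]
eef_rot: [-180.0, -0.0, -18.3]
contact_force: [0.0, 0.3, 0.8]
gripper_width: 0.0005
gripper_force: 0.0
time_s: 7.95
tcp_pos: [0.5052, -0.1192, 0.0366]
eef_rot: [180.0, -0.0, -18.3]
contact_force: [0.8, 0.1, 1.0]
gripper_width: 0.0001
gripper_force: 0.0
```

View pics/near3.png

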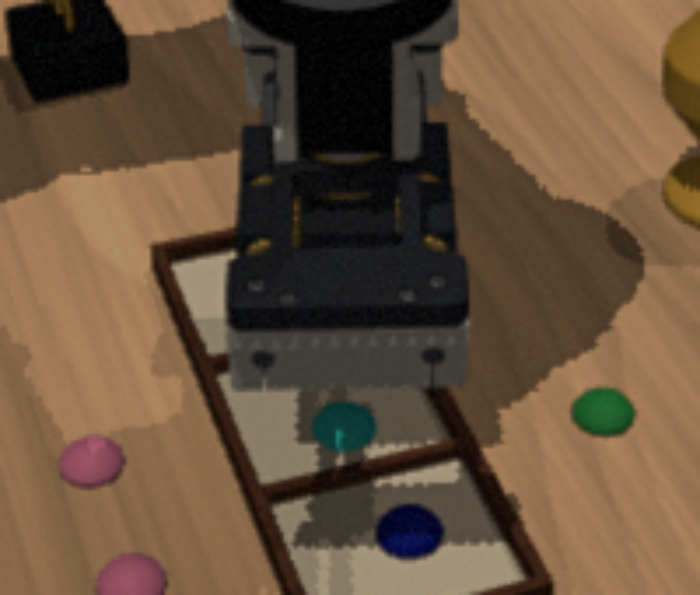

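The gripper is centred over the turquoise at crop (344,427) and nothing has moved. The hold is over 2 s. Now I rise and cross to the empty ring.

```bash
python3 -m handwheel '[[1,0,0,2,0],[1,0,0,5,0],[1,0,0,9,0],[1,0,0,13,0],[1,0,0,16,0],[1,0,0,18,0],[1,0,0,19,0],[1,0,0,19,0]]'
python3 -m handwheel '[[1,1.5,3.5,0,0],[1,3.5,8,0,0],[1,5.5,12.5,0,0],[1,7.5,17,0,0],[1,9.5,21.5,0,0],[1,11.5,26,0,0],[1,13,29.7,0,0],[1,13.8,31.6,0,0]]'
python3 -m handwheel '[[1,0,0,0,0],[1,0,0,-2,0],[1,0,0,-4.5,0],[1,0,0,-7,0],[1,0,0,-9,0],[1,0,0,-10.5,0],[1,0,0,-11,0],[1,0,0,-11,0]]'
python3 - <<'E'
from h import *
p,d=imaging.capture('side'); t=np.array(get_state()['tcp_pos']); print(t)
W=world('side',d,np.ones(d.shape,bool)); k=(np.hypot(W[:,0]-t[0],W[:,1]-t[1])<.05)
for lo,hi in((.05,.065),(t[2]-.01,t[2]+.03)):
    L=W[k&(W[:,2]>lo)&(W[:,2]<hi)]; print(len(L)); len(L) and print(L.min(0),L.max(0))
cv2.imwrite('pics/near4.png',cv2.resize(p[80:250,200:400,::-1],(700,595)))
E
```

```text
time_s: 9.0
tcp_pos: [0.5053, -0.1192, 0.2267]
eef_rot: [-180.0, -0.0, -18.3]
contact_force: [-0.4, 0.5, -0.5]
gripper_width: 0.0002
gripper_force: 0.0
time_s: 10.0
tcp_pos: [0.6431, 0.1984, 0.2243]
eef_rot: [179.9, 0.1, -18.3]
contact_force: [-0.1, -0.5, 0.4]
gripper_width: 0.0001
gripper_force: 0.0
time_s: 11.0
tcp_pos: [0.6433, 0.1965, 0.1167]
eef_rot: [180.0, -0.0, -18.3]
contact_force: [0.2, -0.6, -0.2]
gripper_width: 0.0001
gripper_force: 0.0
[0.64356915 0.19671147 0.11721522]
155
[0.62564188 0.17759702 0.05009251] [0.65320122 0.2096188  0.0606835 ]
194
[0.62677188 0.17372388 0.11789115] [0.64942913 0.20519409 0.14720738]
```

View pics/near4.png

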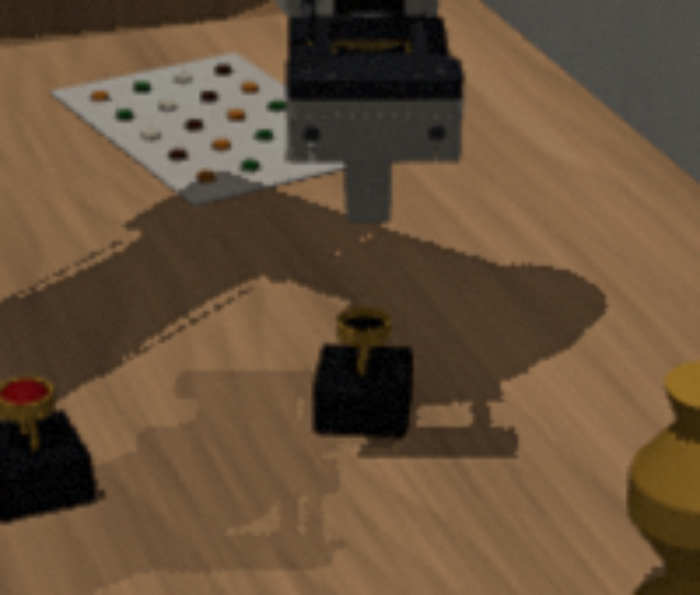

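The fingertip at crop (368,220) is centred over the empty setting at (363,322), and depth agrees within a few mm. I go down 3.7 cm, so the tips are about 2.1 cm above the rim, and hold.

```bash
python3 -m handwheel '[[1,0,0,-1,0],[1,0,0,-2,0],[1,0,0,-3,0],[1,0,0,-3.5,0],[1,0,0,-3.7,0],[1,0,0,-3.7,0],[1,0,0,-3.7,0],[1,0,0,-3.7,0]]'
python3 -m handwheel '[[1,0,0,0,0],[1,0,0,0,0],[1,0,0,0,0],[1,0,0,0,0],[1,0,0,0,0],[1,0,0,0,0],[1,0,0,0,0],[1,0,0,0,0]]'
python3 -m handwheel '[[1,0,0,0,0],[1,0,0,0,0],[1,0,0,0,0],[1,0,0,0,0],[1,0,0,0,0],[1,0,0,0,0],[1,0,0,0,0],[1,0,0,0,0]]'
python3 - <<'E'
from h import *
p,d=imaging.capture('side'); cv2.imwrite('pics/near5.png',cv2.resize(p[80:250,200:400,::-1],(700,595)))
E
```

```text
time_s: 12.05
tcp_pos: [0.6434, 0.1968, 0.0799]
eef_rot: [-180.0, -0.0, -18.3]
contact_force: [-0.2, 0.2, 0.7]
gripper_width: 0.0004
gripper_force: 0.0
time_s: 13.05
tcp_pos: [0.6432, 0.1967, 0.0796]
eef_rot: [180.0, 0.0, -18.3]
contact_force: [0.3, 0.1, -0.2]
gripper_width: 0.0005
gripper_force: 0.0
time_s: 14.05
tcp_pos: [0.6432, 0.1968, 0.0796]
eef_rot: [-180.0, -0.0, -18.3]
contact_force: [0.4, 0.3, -0.1]
gripper_width: 0.0004
gripper_force: 0.0
```

View pics/near5.png

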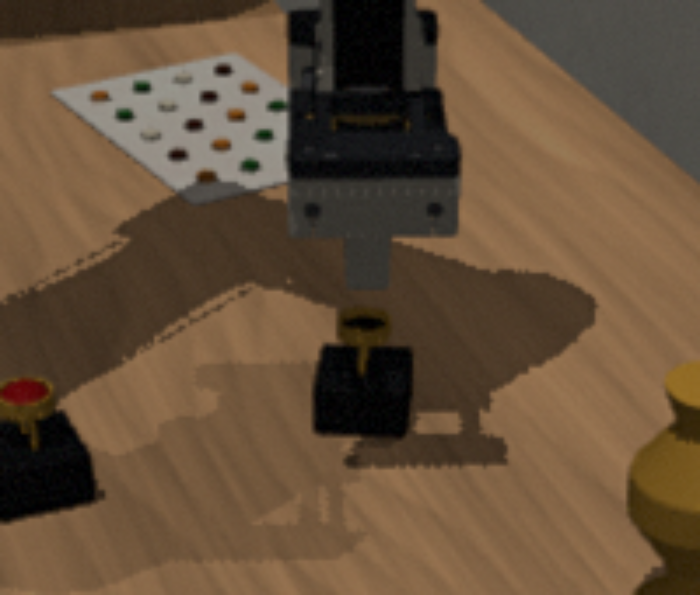

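The fingertip at (367,288) is steady just above the setting at (363,322), with a clear gap, and nothing has moved. I'm handing the job in.

```bash
python3 -c "from plant import r; print(r.close_job())"
```

```text
the job is handed in; nothing more can be done
None
```

The gripper pointed about 2 cm above the turquoise and then the empty ring's setting, over 2 s each, and I handed the job in with it still there; no contact or movement showed, but no verdict came back.

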